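# Clear the mould clamp and hold its jaw open at the mark

## Task

Get the soap mould clamp ready for the next mould: with the scraper block, sweep the three loose soap offcuts off the stone bed into the catch tray (do not touch them with the fingers), then stand the scraper upright on the table again. Then pull the spring-loaded jaw towards you by its grip until its pointer lines up with the pin standing on the bed, and keep it there: finish while still holding the jaw open at the mark, do not let go. Leave the cup, bottles and tin around it where they are.

Things in the scene. Friction and masses are not known exactly. Their poses are not given: they have to be found in the camera images.
- jig: Mould clamp fixed to the table, turned up to 13 deg. Origin on the table top under the middle of the gap between jaw and fence; x away from the robot, y left, z up. In front (x -235 to -150 mm) a steel spring housing on the middle line, top 64 mm above the table.
- bed (a point): Centre of the gap on the clamp's bed, 40 mm above the table, over the clamp's origin. The bed is a level pale stone plate, clamp x -165 to +75 mm, y -100 to +100 mm, with no wall on its left and right edges. The gap, where the offcuts lie, is 120 mm wide (x -60 to +60) between the jaw and the fence, a fixed aluminium bar 15 x 170 mm, 25 mm high.
- tray (a point): Centre of the catch tray's floor. Open steel tray, part of the clamp, against the bed's right (-y) edge: clamp x -85 to +85 mm, y -205 to -100 mm, walls 28 mm high and 4 mm thick, floor 4 mm thick; all of it lower than the bed.
- jaw: Sliding jaw: aluminium bar 25 (x) x 120 (y) x 25 mm across the bed. Origin on the bed under its middle, axes as the clamp's; at rest at clamp x = -72.5 mm. Slides only along the clamp's -x (towards the robot), 60 mm at most. A spring pushes it back to rest: 3 N at rest plus 1.5 N per 10 mm (10 N at 45 mm). 0.35 kg.
- jaw_grip (a point): Middle of the upright wooden grip on the jaw: 16 mm thick (x), 60 mm wide (y), from 64 to 116 mm above the table. This point is 95 mm above the table, over the jaw's origin, and moves with the jaw.
- jaw_pointer (a point): Tip of the jaw's pointer, a dark steel needle 6 mm wide (look only) out of the jaw bar's left (+y) end; 84 mm left of the jaw's middle, 61 mm above the table; moves with the jaw.
- marker: The mark: a dark steel pin 6 mm wide (x), 30 mm high, on a 14 x 14 mm foot fixed on the bed at clamp y = 93 mm. Origin under its foot, at bed height; axes as the clamp's. It stands 25 to 48 mm nearer the robot than the pointer at rest, different each time. The jaw is at the mark when pointer and pin have the same clamp x; the pointer stays just right of the pin.
- scraper: Scraper block, loose, 0.10 to 0.2 kg, standing on the table to the left of the clamp. Foot: black rubber bar 100 (its x) x 30 (its y) x 24 mm high; on it an upright wooden grip 60 (x) x 18 (y) mm, from 24 to 82 mm high. Origin under the middle of the foot, z up. Its long axis x points roughly away from the robot (up to 29 deg either way).
- offcut_a: Loose dark brown soap offcut, a block of 30 x 26 x 15 mm (x, y, height), 12 g, lying on the bed between jaw and fence. Origin at the centre of its underside.
- offcut_b: Loose dark brown soap offcut, a block of 34 x 22 x 14 mm (x, y, height), 12 g, lying on the bed between jaw and fence. Origin at the centre of its underside.
- offcut_c: Loose dark brown soap offcut, a block of 26 x 26 x 18 mm (x, y, height), 12 g, lying on the bed between jaw and fence. Origin at the centre of its underside.
- cup: Bystander, to be left alone: black cup, 76 mm across, 80 mm high; origin under its middle.
- dropper_bottle: Bystander, to be left alone: amber bottle, 38 mm across, 85 mm high; origin under its middle.
- vial_a: Bystander, to be left alone: small amber bottle, 28 mm across, 55 mm high; origin under its middle.
- vial_b: Bystander, to be left alone: small amber bottle, 28 mm across, 55 mm high; origin under its middle.
- vial_c: Bystander, to be left alone: small amber bottle, 28 mm across, 55 mm high; origin under its middle.
- tin: Bystander, to be left alone: flat aluminium tin, 68 mm across, 35 mm high; origin under its middle.
Things that resemble listed ones, but are neither listed nor needed, are in the scene too. Of the things that look like the scraper, the middle-sized one is meant.

How it is judged:
By the outcome, as a careful person would: the job done as asked, in the order asked, and still so for the second after the job is handed in, while the arm keeps its last pose, push and grip.
It also fails if it takes over 56 s, if anything falls off the work surface, if the arm or the gripper's body presses on something with over 40 N, if the wrist force passes 120 N, or if a joint passes its speed limit or range.

## Robot

A 7-joint arm with a two-finger parallel gripper is mounted at the origin on the work surface. World frame = base frame: x ahead of the robot, y to its left, z up, the work surface at z = 0. Lengths are in m, angles in rad, forces in N, time in s.
With the tool pointing down it reaches from about 0.4 to 0.875 m from the base axis. Payload 19.3 kg.
Tool frame: the origin (TCP) lies on the mounting face of the last link; the fingertips stand 173 mm ahead of it and the grasp point (between the pads) lies ahead of it (r.grip_point_offset is the z of the grasp point in the tool frame, in m); z points along the fingers, y is the line along which they close (so a half turn about z gives the same grasp; the last joint's range is limited). The gripper opens to 85 mm and grips with 20 to 120 N. Pads are 22 mm wide; open, the fingers measure 114 mm over their backs; the gripper's body (76 mm by 85 mm) begins 54 mm behind the grasp point. The pads swing forward as they close: fully open they stand 13 mm farther back than shut.
Start: joints at [1.218, 0.521, -0.036, 1.599, 0.021, 1.021, -0.113], TCP at [0.174, -0.6, 0.405] pointing down, gripper open.
Joint ranges: [-2.91, 2.91], [-0.3, 2.13], [-1.5, 1.42], [0.17, 2.43], [-1.26, 4.41], [0.16, 1.93], [-2.52, 2.52]. Speed limits (rad/s): [1.89, 1.89, 2.39, 2.39, 3.01, 3.01, 3.01].

## Interface

Orientations are given as a unit quaternion [x, y, z, w].
In Python, from bench import r, cams gives the robot as it stands.
- The arm moves only by the shell command python3 -m pendant 'ROWS'. ROWS is a JSON object of lists of equal length, an entry for each row: "slide": the shift along the tool's x, y, z in mm, a list of three; "delta_rot": the turn, a rotation vector about the tool's x, y, z in degrees, a list of three; "jaw": the finger opening in mm, from 0 to 85.4. In form: {"slide": [[dx, dy, dz], ...], "delta_rot": [[wx, wy, wz], ...], "jaw": [jaw, ...]}. A call has 1 to 5 rows; each row is the pose to reach, as a shift and turn from the pose commanded when the call began, along the tool's axes at that moment; what a row does not reach only later rows make up. A row lasts 1/8 s, in which the tool goes at most 62.5 mm and 10.7 degrees, less where a joint would pass 70% of its speed; a pose out of reach is approached as far as the arm can. A call with a gripper value outside its range is refused whole. The fingers move at their own pace and stop on an object; the grip force is fixed at half the most. Time passes only in rows, so rows that repeat a pose let the fingers close. It gives the time, the measured TCP pose, the force, the opening and the grip force at its end, in the units of the state.
- r.observe(): the state, without advancing time (a new reading comes with each control period).
- cams.capture(name): name is "scene" or "side" or "wrist"; returns a dict with "color" (420x560x3 uint8, red, green, blue), "z_map" (420x560 float32, m along the optical axis (not along the pixel's ray), 0 where there is no reading), "fx", "fy", "cx", "cy" (pixels), "R" (3x3) and "t" (3): a world point X has camera coordinates R X + t; the wrist camera has in their place "hand_eye" (4x4, takes a point from camera to tool coordinates, whose origin is the TCP and whose axes are the flange's). Camera axes: x right, y down, z forward; pixel columns grow to the right and rows downward; lengths in m; the calibration is good to about 2 mm. A picture is of the moment at which its call begins: read the wrist's pose just before it.
- r.sign_off(): hands the job in; it is judged then, once.
The state is a dict: "time": time; "joints": joint angles; "qd": joint speeds; "joint_torque": joint torques, N m; "ee_pos": TCP position; "orientation": TCP orientation; "ft_force": force on the tool from outside, world axes, zero at the start; "moment": the same for the moment, N m; "grip_width": finger opening in m; "gripper_force": force on a finger pad.
Only numpy, scipy, OpenCV 4.12 (cv2) and the standard library are available. Lean on these libraries where they do the work, as an engineer would, in place of code of your own. Each camera call takes 0.05 s, during which the arm holds its last target. There are 200 camera calls.

## Working session

There is one attempt and no reset: what is moved stays moved. The work goes in short steps, Python scripts to look and compute and a shell command to move; the robot and the scene stay as the last step left them, time stands still between calls to the robot, and variables do not carry over. Pictures are saved under pics/ and viewed, at most 10 in all, crops included, and the job is handed in when it is done.

```bash
mkdir -p pics; ls
python3 - <<'E'
from bench import r,cams
import cv2,numpy as np
o=r.observe();print({k:np.round(v,3) for k,v in o.items()}, r.grip_point_offset)
for n in("scene","side"):
    c=cams.capture(n);np.savez(f'pics/{n}0.npz',**c)
    cv2.imwrite(f'pics/{n}0.png',c['color'][:,:,::-1]);print(n,c['fx'],c['R'],c['t'])
E
```

```text
pics
{'time': np.float64(0.0), 'joints': array([ 1.218,  0.522, -0.036,  1.6  ,  0.021,  1.021, -0.113]), 'qd': array([-0.001, -0.001, -0.001, -0.001,  0.001,  0.001, -0.   ]), 'joint_torque': array([-1.0000e-03, -9.2712e+01,  1.9790e+00, -3.6992e+01,  1.8000e-02,
        8.0000e-03, -0.0000e+00]), 'ee_pos': array([ 0.174, -0.6  ,  0.404]), 'orientation': array([ 0.99 ,  0.141, -0.   , -0.001]), 'ft_force': array([-0.308,  0.525, -0.909]), 'moment': array([ 0.02 , -0.01 , -0.038]), 'gripper_force': np.float64(0.0), 'grip_width': np.float64(0.086)} 0.1547
scene 404.7227226375588 [[ 0.09088442  0.99585578 -0.00335929]
 [ 0.686386   -0.06508471 -0.72431916]
 [-0.72153606  0.06352356 -0.68945665]] [-0.06850685 -0.28614254  1.45155012]
side 501.7025800277761 [[ 0.71588891 -0.69799491 -0.01749757]
 [-0.48021211 -0.4740216  -0.73803784]
 [ 0.50685243  0.53675565 -0.67453242]] [-0.36652505  0.31621769  1.25865338]
```

View both.

View pics/scene0.png

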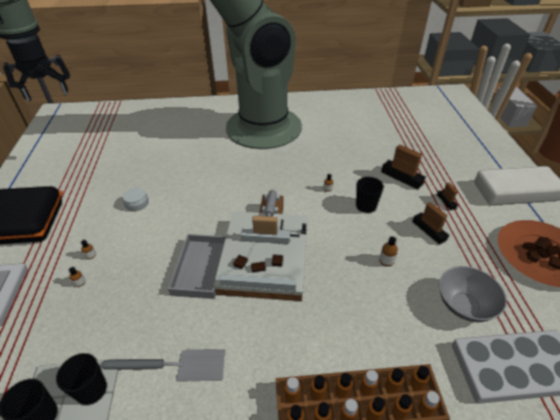

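View pics/side0.png

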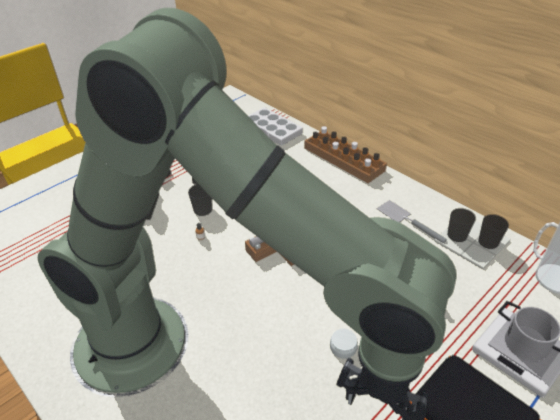

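The scene picture shows the clamp at (265,255), tray (200,265) and three offcuts (240,262), (258,267), (278,260). Three things look like the scraper: (404,165) large, (432,222) apparently middle-sized, (449,195) small. I'll measure them and enlarge that area.

```bash
cat > h.py <<'E'
import numpy as np,cv2
def cloud(c,T=None):
    z=c['z_map'];v,u=np.mgrid[:z.shape[0],:z.shape[1]]
    P=np.stack([(u-c['cx'])/c['fx']*z,(v-c['cy'])/c['fy']*z,z],-1)
    if T is None: W=(P-c['t'])@c['R']
    else: W=P@T[:3,:3].T+T[:3,3]
    W[z==0]=np.nan
    return W
def pca(p):
    m=p[:,:2];(cx,cy),(w,h),a=cv2.minAreaRect((m*1000).astype(np.float32));
    return np.round([cx,cy,w,h,a],1)
E
python3 - <<'E'
import numpy as np,cv2
from h import *
c=np.load('pics/scene0.npz');W=cloud(c);Z=W[...,2]
m=((Z>0.012)&(Z<0.2)&(W[...,0]>0.2)).astype(np.uint8)
n,l,s,_=cv2.connectedComponentsWithStats(m,connectivity=4)
for i in range(1,n):
    if s[i,4]<40: continue
    p=W[l==i]; print(s[i],'min',p.min(0).round(3),'max',p.max(0).round(3),'top', np.percentile(p[:,2],97).round(3),'rect',pca(p))
a=c['color'][130:310,170:480,::-1]
cv2.imwrite('pics/crop0.png',cv2.resize(a,None,fx=2.55,fy=2.55,interpolation=cv2.INTER_CUBIC))
E
```

```text
[ 382  145   45   43 1055] min [0.272 0.349 0.012] max [0.389 0.465 0.109] top 0.106 rect [330.8 404.7 130.5  44.   45.2]
[ 475  166   85   38 2595] min [0.365 0.609 0.012] max [0.48  0.83  0.054] top 0.052 rect [4.226e+02 7.194e+02 1.149e+02 2.210e+02 3.000e-01]
[324 174  10  16 116] min [0.348 0.158 0.012] max [0.375 0.186 0.057] top 0.054 rect [362.4 171.9  27.4  25.9  81.9]
[356 176  29  35 799] min [0.402 0.229 0.012] max [0.48  0.304 0.081] top 0.08 rect [440.9 268.2  74.8  76.6  31.9]
[438 182  21  26 289] min [0.408 0.484 0.012] max [0.482 0.517 0.06 ] top 0.058 rect [444.8 498.6  73.5  21.9  12.6]
[   0  186   63   58 3070] min [ 0.336 -0.739  0.012] max [ 0.51  -0.585  0.074] top 0.071 rect [ 424.  -661.1  173.1  152.9    1.1]
[123 188  26  21 418] min [ 0.338 -0.417  0.012] max [ 0.402 -0.349  0.038] top 0.037 rect [ 370.  -382.6   64.3   65.1   64.9]
[ 168  190  140  110 7962] min [ 0.408 -0.255  0.012] max [0.738 0.089 0.118] top 0.096 rect [562.2 -76.1 305.7 325.4  79.7]
[413 202  37  41 768] min [0.503 0.374 0.012] max [0.603 0.446 0.085] top 0.082 rect [551.8 410.  10
[... 812 characters left out ...]
8  0.058] top 0.054 rect [ 640.  -470.1   24.9   28.4   34.4]
[ 453  330  107   72 6177] min [0.871 0.339 0.012] max [0.992 0.56  0.036] top 0.032 rect [931.2 449.4 220.4 121.   89.8]
[  56  353   52   53 1930] min [ 0.865 -0.414  0.012] max [ 0.936 -0.342  0.091] top 0.089 rect [ 899.9 -377.9   70.8   71.4   80.9]
[102 359  64  10 545] min [ 0.844 -0.367  0.012] max [ 0.869 -0.244  0.023] top 0.02 rect [ 857.1 -305.8  122.7   19.8   85. ]
[ 276  364  175   56 6896] min [ 0.919 -0.028  0.012] max [1.021 0.273 0.072] top 0.07 rect [969.2 122.2 301.5 100.9  89.6]
[   0  378   58   42 1888] min [ 0.904 -0.494  0.012] max [ 0.973 -0.422  0.091] top 0.089 rect [ 938.1 -458.    72.    68.    86. ]
```

View pics/crop0.png

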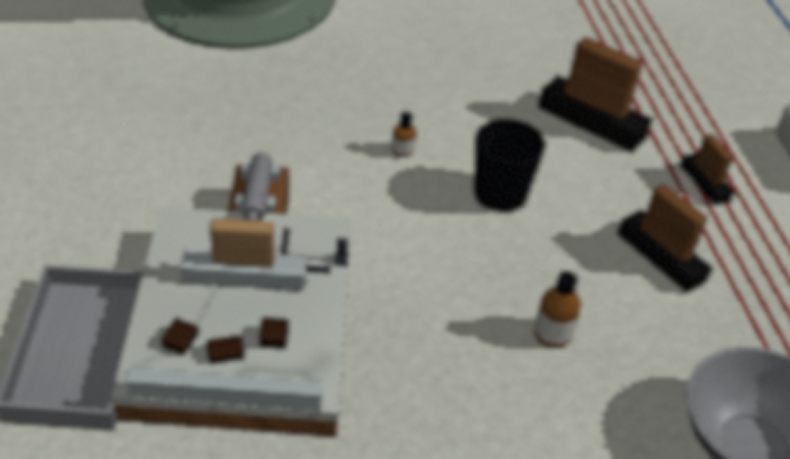

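The crop confirms it: the middle-sized scraper is at scene (432,222), with a foot of 102x33 mm and its top at 82 mm. The larger one at (404,165) is 130 mm long and the small one at (449,195) is 73 mm. Next I fit the clamp.

Run:
```python
import numpy as np,cv2
from h import *
c=np.load('pics/scene0.npz');W=cloud(c);Z=W[...,2];I=c['color'].astype(int)
R=np.zeros(Z.shape,bool);R[190:300,165:312]=1
for lo,hi in((.036,.044),(.060,.069),(.108,.12)):
    p=W[R&(Z>lo)&(Z<hi)];print(lo,len(p),pca(p),np.median(p[:,2]))
f=W[R&(Z>.060)&(Z<.069)&(W[...,0]>.6)];print('fence',pca(f),f.mean(0).round(4),len(f))
j=W[R&(Z>.060)&(Z<.069)&(W[...,0]<.6)];print('jaw',pca(j),j.mean(0).round(4))
d=(R&(I.sum(2)<150)&(Z>.035)&(Z<.07)).astype(np.uint8)
n,l,s,_=cv2.connectedComponentsWithStats(d)
for i in range(1,n):
    if s[i,4]>8: p=W[l==i];print(s[i],p.mean(0).round(4),pca(p))
```

```text
0.036 4166 [566.4 -23.6 200.8 314.8  79.8] 0.039338921618697995
0.06 959 [573.8 -12.7 168.6 314.3  75.1] 0.06373463967970934
0.108 154 [576.2 -25.2  59.5  17.2  80.9] 0.11423909570512837
fence [683.3 -44.2 168.6  78.   79.4] [ 0.7138 -0.0485  0.0638] 491
jaw [528.4  16.  142.4 184.6  60.2] [ 0.5475 -0.0119  0.0635]
[262 200   4   5  15] [ 0.4395 -0.0217  0.0389] [439.7 -21.5   7.9  18.6  77.4]
[302 225   3   8  17] [0.5632 0.0703 0.0543] [563.4  70.    5.1   4.8  83.5]
[234 256  13  12 105] [ 0.6512 -0.0895  0.053 ] [649.7 -88.6  23.5  28.2  55.9]
[272 256  10  10  91] [ 0.6579 -0.0038  0.0554] [655.8  -4.2  21.   20.6  84.9]
[252 263  13   9  97] [ 0.6693 -0.0483  0.0523] [667.7 -47.8  28.   19.8  88.8]
```

```bash
cat > go.py <<'E'
import sys,numpy as np
from bench import r
from scipy.spatial.transform import Rotation as Ro
# target TCP x y z(m) yaw(deg) of tool x -> slide mm, rotvec deg
o=r.observe();R=Ro.from_quat(o['orientation'])
x,y,z,a=map(float,sys.argv[1:5])
T=Ro.from_euler('z',a,degrees=True)*Ro.from_euler('x',180,degrees=True)
X=R.as_matrix()[:,0]
print('t',round(o['time'],2),'pos',o['ee_pos'].round(4),'yaw',np.degrees(np.arctan2(X[1],X[0])).round(2),'slide',(R.inv().apply(np.array([x,y,z])-o['ee_pos'])*1000).round(1),'rot',np.degrees((R.inv()*T).as_rotvec()).round(1),'j',o['joints'].round(2),'F',o['ft_force'].round(1))
E
python3 go.py 0.5 -0.15 0.405 16.2; python3 go.py 0.552 0.41 0.405 28
```

```text
t 0.1 pos [ 0.1744 -0.6     0.4042] yaw 16.2 slide [ 438.3 -341.3   -0.5] rot [-0.1  0.   0. ] j [ 1.22  0.52 -0.04  1.6   0.02  1.02 -0.11] F [-0.2  0.2  0.2]
t 0.1 pos [ 0.1744 -0.6     0.4042] yaw 16.2 slide [ 644.5 -864.5    0. ] rot [ -0.1  -0.  -11.8] j [ 1.22  0.52 -0.04  1.6   0.02  1.02 -0.11] F [-0.2  0.2  0.2]
```

```bash
python3 -m pendant '{"slide": [[48,-38,0],[96,-76,0],[145,-114,0],[193,-150,0],[240,-188,0]], "delta_rot": [[0,0,0],[0,0,0],[0,0,0],[0,0,0],[0,0,0]], "jaw": [85,85,85,85,85]}'
python3 go.py 0.5 -0.15 0.405 16.2; python3 go.py 0.552 0.41 0.405 28
```

```text
time: 0.72
ee_pos: [0.3533, -0.3509, 0.4047]
orientation: [0.99, 0.141, 0.0, 0.0]
ft_force: [0.6, -0.6, 0.2]
grip_width: 0.0854
gripper_force: 0.0
t 0.72 pos [ 0.3533 -0.3509  0.4047] yaw 16.2 slide [ 197.  -152.    -0.3] rot [ 0. -0.  0.] j [ 0.76  0.32 -0.13  1.92  0.05  0.9  -0.68] F [ 0.6 -0.6  0.2]
t 0.72 pos [ 0.3533 -0.3509  0.4047] yaw 16.2 slide [ 4.031e+02 -6.753e+02 -3.000e-01] rot [  0.   -0.  -11.8] j [ 0.76  0.32 -0.13  1.92  0.05  0.9  -0.68] F [ 0.6 -0.6  0.2]
```

```bash
python3 -m pendant '{"slide": [[46,-40,0],[90,-85,0],[130,-130,0],[165,-180,0],[200,-225,0]], "delta_rot": [[0,0,0],[0,0,0],[0,0,0],[0,0,0],[0,0,0]], "jaw": [85,85,85,85,85]}'
python3 - <<'E'
from bench import r,cams
import numpy as np
o=r.observe();c=cams.capture('wrist');np.savez('pics/w1.npz',pos=o['ee_pos'],q=o['orientation'],**c)
E
python3 go.py 0.552 0.41 0.405 28
```

```text
time: 1.35
ee_pos: [0.482, -0.0788, 0.4047]
orientation: [0.99, 0.141, -0.0, 0.0]
ft_force: [0.6, -1.0, -0.0]
grip_width: 0.0847
gripper_force: 0.0
t 1.4 pos [ 0.4841 -0.072   0.4048] yaw 16.61 slide [ 202.8 -442.5    1.4] rot [ -0.1  -0.1 -11.4] j [ 0.24  0.32 -0.27  1.94  0.1   0.9  -1.36] F [ 1.5 12.2 -0.2]
```

```bash
python3 -m pendant '{"slide": [[26,-55,0],[52,-110,0],[78,-165,0],[104,-220,0],[130,-275,0]], "delta_rot": [[0,0,0],[0,0,-3],[0,0,-6],[0,0,-9],[0,0,-11.5]], "jaw": [85,85,85,85,85]}'
python3 go.py 0.552 0.41 0.26 28
python3 - <<'E'
import numpy as np,cv2
from h import *
from scipy.spatial.transform import Rotation as Ro
c=np.load('pics/w1.npz');T=np.eye(4);T[:3,:3]=Ro.from_quat(c['q']).as_matrix();T[:3,3]=c['pos']
W=cloud(c,T@c['hand_eye']);np.save('pics/w1W.npy',W);I=c['color'].astype(int);Z=W[...,2]
print(np.nanmedian(Z))
cv2.imwrite('pics/w1.png',c['color'][:,:,::-1])
for lo,hi in((.036,.044),(.060,.069),(.108,.12)):
    p=W[(Z>lo)&(Z<hi)];print(lo,len(p),pca(p) if len(p) else '')
d=((I.sum(2)<170)&(Z>.043)&(Z<.08)).astype(np.uint8)
n,l,s,_=cv2.connectedComponentsWithStats(d)
for i in range(1,n):
    if s[i,4]>20: p=W[l==i];print(s[i],p.mean(0).round(4),pca(p))
E
```

```text
time: 2.02
ee_pos: [0.5298, 0.2213, 0.4046]
orientation: [0.971, 0.24, -0.0, 0.0]
ft_force: [1.5, -0.5, 0.6]
grip_width: 0.0848
gripper_force: 0.0
t 2.02 pos [0.5298 0.2213 0.4046] yaw 27.78 slide [ 107.6 -156.6  144.5] rot [ 0.   0.  -0.2] j [-0.22  0.46 -0.38  1.72  0.2   0.99 -1.76] F [ 1.5 -0.5  0.6]
0.0006909708673471793
0.036 35591 [ 505.3 -113.5  307.7  579.9    0.6]
0.06 4801 [527.5  14.3 143.3 185.8  60.5]
0.108 2287 [576.  -26.6  59.9  16.   79.7]
[330   0  37  19 399] [ 0.6363 -0.0901  0.0532] [635.4 -91.2  12.9  28.   15.1]
[149   5  31  21 240] [0.589  0.0439 0.0632] [589.   44.   24.2   5.3  79.6]
[113  34  32  24 408] [0.5614 0.0682 0.0569] [561.1  70.1  14.   13.4  79.2]
[183  78  66 154 528] [ 0.4772 -0.0171  0.0549] [489.4 -15.9  25.8 147.   89.9]
[  0 224   9  17  95] [0.3607 0.1643 0.0478] [360.8 164.8  13.3   5.   26. ]
```

View pics/w1.png

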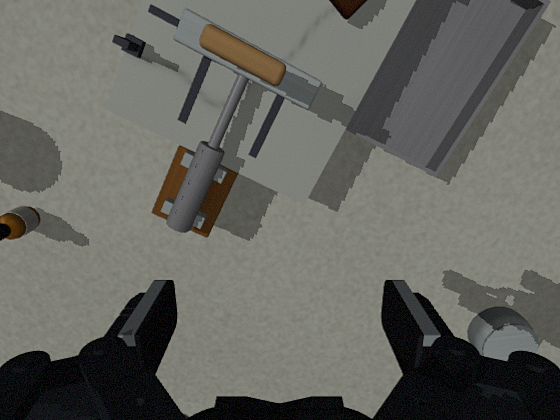

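The wrist picture shows the jaw grip at (243,55), pin at (130,45) and needle at (165,15). The jaw-to-pin distance comes out at about 32 mm. Next I approach the scraper.

```bash
python3 -m pendant '{"slide": [[36,-51,15],[72,-103,45],[107,-156,80],[107,-156,110],[107,-156,110]], "delta_rot": [[0,0,0],[0,0,0],[0,0,0],[0,0,0],[0,0,0]], "jaw": [85,85,85,85,85]}'
python3 - <<'E'
import numpy as np
from h import *
c=np.load('pics/scene0.npz');W=cloud(c);Z=W[...,2]
R=np.zeros(Z.shape,bool);R[195:248,408:456]=1
for lo,hi in((.074,.09),(.015,.03),(.01,.09)):
    p=W[R&(Z>lo)&(Z<hi)];print(pca(p),p[:,2].max(),len(p))
E
python3 go.py 0.552 0.41 0.21 28
```

```text
time: 2.65
ee_pos: [0.5508, 0.4081, 0.2913]
orientation: [0.971, 0.24, -0.003, 0.001]
ft_force: [0.6, 0.0, -0.1]
grip_width: 0.0849
gripper_force: 0.0
[553.3 410.7  59.1  19.4  28.2] 0.08471621433016308 147
[518.7 457.1 103.  159.5  35.7] 0.029930781642123917 367
[517.7 455.  102.9 162.6  37.9] 0.08471621433016308 929
t 2.65 pos [0.5508 0.4081 0.2913] yaw 27.82 slide [ 2.4 -1.2 81.3] rot [ 0.   0.3 -0.2] j [-0.51  0.76 -0.35  1.5   0.29  0.94 -2.03] F [ 0.6  0.  -0.1]
```

```bash
python3 -m pendant '{"slide": [[3.5,-2,40],[3.5,-2,80],[3.5,-2,83],[3.5,-2,83],[3.5,-2,83]], "delta_rot": [[0,0,-0.4],[0,0,-0.4],[0,0,-0.4],[0,0,-0.4],[0,0,-0.4]], "jaw": [85,85,85,85,10]}'
python3 -m pendant '{"slide": [[0,0,0],[0,0,0],[0,0,0],[0,0,0],[0,0,0]], "delta_rot": [[0,0,0],[0,0,0],[0,0,0],[0,0,0],[0,0,0]], "jaw": [10,10,10,10,10]}'
python3 go.py 0.552 0.41 0.21 28
```

```text
time: 3.28
ee_pos: [0.5548, 0.4109, 0.214]
orientation: [0.97, 0.243, 0.001, -0.001]
ft_force: [0.2, 0.7, 0.3]
grip_width: 0.0693
gripper_force: 0.0
time: 3.9
ee_pos: [0.5542, 0.4109, 0.212]
orientation: [0.97, 0.243, 0.0, -0.0]
ft_force: [-1.1, -1.7, 5.9]
grip_width: 0.0176
gripper_force: 58.9
t 3.9 pos [0.5542 0.4109 0.212 ] yaw 28.1 slide [-2.4 -0.3  2. ] rot [ 0.  -0.   0.1] j [-0.53  0.86 -0.32  1.52  0.33  0.81 -2.06] F [-1.1 -1.7  5.9]
```

```bash
python3 -m pendant '{"slide": [[0,0,-40],[0,0,-85],[0,0,-125],[-15,40,-126],[-30,90,-126]], "delta_rot": [[0,0,0],[0,0,0],[0,0,0],[0,0,4],[0,0,12]], "jaw": [10,10,10,10,10]}'
python3 go.py 0.6616 0.0391 0.337 -10.3
```

```text
time: 4.53
ee_pos: [0.5697, 0.3169, 0.338]
orientation: [0.99, 0.139, 0.0, -0.0]
ft_force: [1.6, -0.3, -0.7]
grip_width: 0.0174
gripper_force: 58.7
t 4.53 pos [0.5697 0.3169 0.338 ] yaw 16.01 slide [ 11.7 292.3   0.8] rot [-0.  -0.  26.3] j [-0.4   0.65 -0.31  1.57  0.23  0.96 -2.08] F [ 1.6 -0.3 -0.7]
```

```bash
python3 -m pendant '{"slide": [[2,55,0],[5,115,0],[7,175,0],[10,235,0],[11.5,292,0]], "delta_rot": [[0,0,5],[0,0,11],[0,0,17],[0,0,23],[0,0,26.3]], "jaw": [10,10,10,10,10]}'
python3 -m pendant '{"slide": [[0,0,0],[0,0,0]], "delta_rot": [[0,0,0],[0,0,0]], "jaw": [10,10]}'
python3 go.py 0.6616 0.0391 0.2535 -10.3
python3 - <<'E'
from bench import r,cams
import cv2
c=cams.capture('scene');cv2.imwrite('pics/s2.png',cv2.resize(c['color'][150:320,150:370,::-1],None,fx=3,fy=3))
E
```

```text
time: 5.15
ee_pos: [0.6625, 0.0379, 0.3376]
orientation: [0.996, -0.09, -0.0, 0.0]
ft_force: [0.9, 0.7, -0.9]
grip_width: 0.0175
gripper_force: 58.7
time: 5.4
ee_pos: [0.6619, 0.0404, 0.3374]
orientation: [0.996, -0.089, -0.0, -0.0]
ft_force: [-1.1, 0.7, -0.5]
grip_width: 0.0173
gripper_force: 58.8
t 5.4 pos [0.6619 0.0404 0.3374] yaw -10.17 slide [-0.   1.4 83.9] rot [-0.   0.   0.1] j [-0.03  0.66 -0.19  1.54  0.14  0.95 -2.01] F [-1.1  0.7 -0.5]
```

View pics/s2.png

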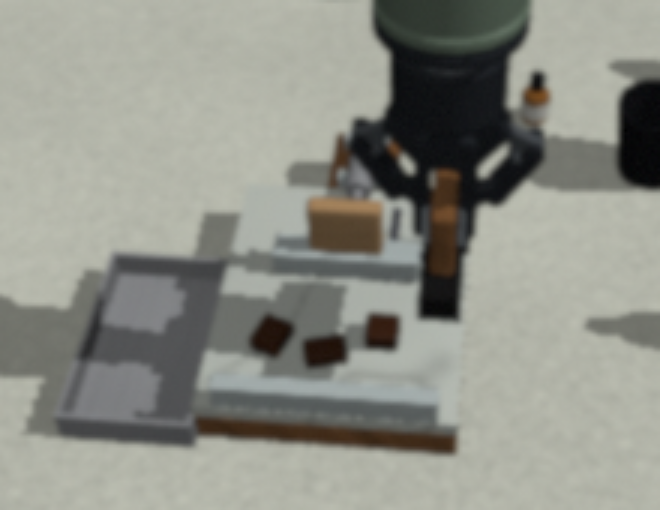

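```bash
python3 -m pendant '{"slide": [[0,0,30],[0,0,60],[0,0,76],[0,0,84],[0,0,84]], "delta_rot": [[0,0,0.1],[0,0,0.1],[0,0,0.1],[0,0,0.1],[0,0,0.1]], "jaw": [10,10,10,10,10]}'
python3 -m pendant '{"slide": [[0,10,0],[0,25,0],[0,40,0],[0,55,0],[0,70,0]], "delta_rot": [[0,0,0],[0,0,0],[0,0,0],[0,0,0],[0,0,0]], "jaw": [10,10,10,10,10]}'
python3 go.py 0.628 -0.1459 0.2535 -10.3
```

```text
time: 6.08
ee_pos: [0.6622, 0.0403, 0.2539]
orientation: [0.996, -0.09, 0.0, -0.0]
ft_force: [-0.7, -0.3, -1.1]
grip_width: 0.0167
gripper_force: 58.8
time: 6.7
ee_pos: [0.6494, -0.0303, 0.2538]
orientation: [0.996, -0.09, 0.0, 0.0]
ft_force: [-0.0, -0.0, -1.0]
grip_width: 0.0173
gripper_force: 58.9
t 6.7 pos [ 0.6494 -0.0303  0.2538] yaw -10.32 slide [ -0.3 117.6   0.3] rot [ 0. -0. -0.] j [ 0.07  0.74 -0.18  1.63  0.17  0.78 -1.93] F [-0. -0. -1.]
```

```bash
python3 -m pendant '{"slide": [[0,15,0],[0,30,0],[0,45,0],[0,58,0],[0,70,0]], "delta_rot": [[0,0,0],[0,0,0],[0,0,0],[0,0,0],[0,0,0]], "jaw": [10,10,10,10,10]}'
python3 -m pendant '{"slide": [[0,12,0],[0,24,0],[0,36,0],[0,48,0],[0,48,0]], "delta_rot": [[0,0,0],[0,0,0],[0,0,0],[0,0,0],[0,0,0]], "jaw": [10,10,10,10,10]}'
python3 go.py 0.628 -0.1459 0.2535 -10.3
python3 - <<'E'
from bench import r,cams
import cv2
c=cams.capture('scene');cv2.imwrite('pics/s3.png',cv2.resize(c['color'][150:320,150:370,::-1],None,fx=3,fy=3))
E
```

```text
time: 7.32
ee_pos: [0.637, -0.0986, 0.2537]
orientation: [0.996, -0.09, -0.0, -0.0]
ft_force: [0.2, 0.4, -0.4]
grip_width: 0.0175
gripper_force: 58.9
time: 7.95
ee_pos: [0.6283, -0.1463, 0.2537]
orientation: [0.996, -0.091, -0.0, 0.0]
ft_force: [-0.3, 0.9, -1.9]
grip_width: 0.0174
gripper_force: 58.9
t 7.95 pos [ 0.6283 -0.1463  0.2537] yaw -10.39 slide [-0.3 -0.4  0.2] rot [ 0.   0.  -0.1] j [ 0.26  0.74 -0.18  1.65  0.18  0.78 -1.76] F [-0.3  0.9 -1.9]
```

View pics/s3.png

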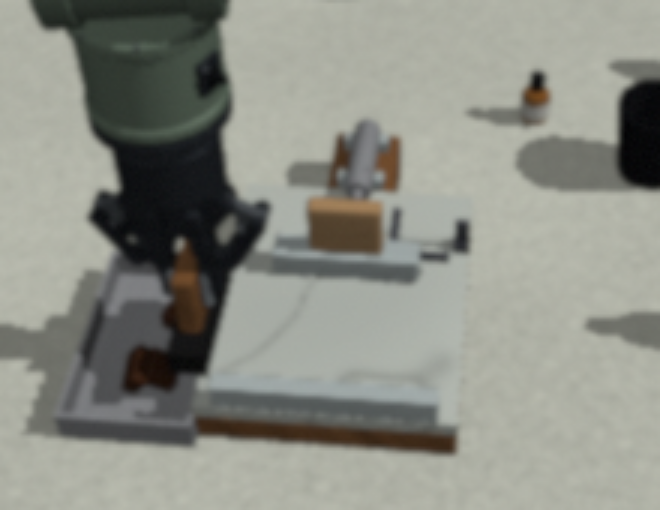

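The bed at (330,320) is clear and the offcuts are in the tray at (150,368) and (172,318). I'll lift the scraper and carry it back.

```bash
python3 -m pendant '{"slide": [[0,0,-30],[0,0,-60],[0,0,-85],[0,-30,-86],[0,-85,-86]], "delta_rot": [[0,0,0],[0,0,0],[0,0,0],[0,0,0],[0,0,-2]], "jaw": [10,10,10,10,10]}'
python3 - <<'E'
import numpy as np,cv2
from bench import cams
from h import *
c=cams.capture('scene');W=cloud(c);I=c['color'].astype(int)
d=(I.sum(2)<150)&(I[...,0]>I[...,2]+12)&(W[...,2]<.06)&(W[...,0]>.55)&(W[...,0]<.75)&(abs(W[...,1]+.1)<.2)
n,l,s,_=cv2.connectedComponentsWithStats(d.astype(np.uint8))
for i in range(1,n):
    if s[i,4]>8: p=W[l==i];print(s[i],p.mean(0).round(4),pca(p))
cv2.imwrite('pics/s4.png',cv2.resize(c['color'][210:310,150:310,::-1],None,fx=4,fy=4))
E
python3 go.py 0.5543 0.4109 0.338 28
```

```text
time: 8.62
ee_pos: [0.6438, -0.0618, 0.3402]
orientation: [0.997, -0.074, 0.0, 0.0]
ft_force: [0.4, 1.1, -1.5]
grip_width: 0.0175
gripper_force: 58.9
[205 250  11  10  81] [ 0.5936 -0.1638  0.0203] [ 591.1 -162.7   22.6   26.2   61.1]
[196 269   9  11  90] [ 0.652  -0.1858  0.0175] [ 650.1 -185.9   27.9   19.4    1.5]
[178 272   9  12  99] [ 0.6566 -0.2271  0.0164] [ 656.  -228.7   32.3   21.1    6.2]
[216 290  85  10 306] [ 0.7193 -0.053   0.0154] [719.1 -52.8 192.6   4.7  79.4]
t 8.68 pos [ 0.6448 -0.0516  0.3401] yaw -7.76 slide [-152.1 -446.1    4.3] rot [ -0.3  -0.1 -35.8] j [ 0.13  0.63 -0.22  1.59  0.15  0.94 -1.84] F [ 0.7 11.1 -1. ]
```

View pics/s4.png

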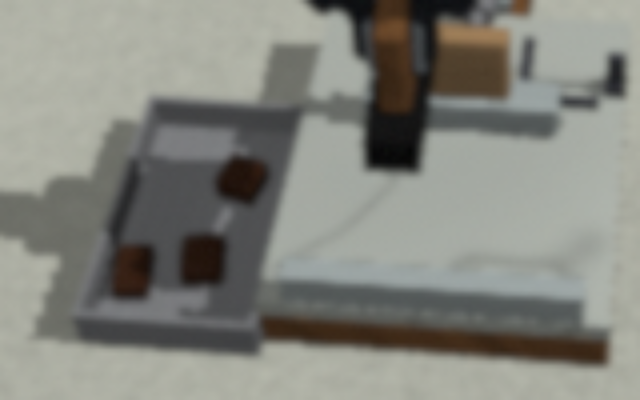

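All three offcuts lie on the tray floor at (240,178), (203,258) and (131,270) in the crop.

```bash
python3 -m pendant '{"slide": [[-18,-53,0],[-36,-106,0],[-54,-159,0],[-72,-212,0],[-90,-265,0]], "delta_rot": [[0,0,-5],[0,0,-10],[0,0,-15],[0,0,-20],[0,0,-25]], "jaw": [10,10,10,10,10]}'
python3 go.py 0.5543 0.4109 0.338 28
```

```text
time: 9.3
ee_pos: [0.5921, 0.2161, 0.3399]
orientation: [0.989, 0.147, 0.0, -0.0]
ft_force: [1.3, -0.5, -0.6]
grip_width: 0.017
gripper_force: 59.1
t 9.3 pos [0.5921 0.2161 0.3399] yaw 16.91 slide [  20.5 -197.4    1.9] rot [ -0.   -0.  -11.1] j [-0.22  0.62 -0.34  1.63  0.24  0.93 -1.92] F [ 1.3 -0.5 -0.6]
```

```bash
python3 -m pendant '{"slide": [[5,-50,0],[10,-100,0],[15,-150,0],[20,-190,0],[20.5,-197.4,20]], "delta_rot": [[0,0,-3],[0,0,-6],[0,0,-9],[0,0,-11],[0,0,-11]], "jaw": [10,10,10,10,10]}'
python3 -m pendant '{"slide": [[0,0,30],[0,0,60],[0,0,90],[0,0,90]], "delta_rot": [[0,0,0],[0,0,0],[0,0,0],[0,0,0]], "jaw": [10,10,10,10]}'
python3 go.py 0.5543 0.4109 0.212 28
```

```text
time: 9.93
ee_pos: [0.5541, 0.4126, 0.3204]
orientation: [0.97, 0.242, 0.001, -0.001]
ft_force: [0.4, -0.7, -2.5]
grip_width: 0.0177
gripper_force: 59.1
time: 10.42
ee_pos: [0.5552, 0.408, 0.2273]
orientation: [0.971, 0.239, -0.002, 0.001]
ft_force: [-0.2, 0.6, -0.9]
grip_width: 0.0175
gripper_force: 59.1
t 10.43 pos [0.5552 0.408  0.2273] yaw 27.7 slide [ 0.7 -3.  15.3] rot [ 0.   0.2 -0.3] j [-0.51  0.85 -0.35  1.52  0.35  0.85 -2.07] F [-0.2  0.6 -0.9]
```

```bash
python3 -m pendant '{"slide": [[0,0,8],[0,0,14],[0,0,17],[0,0,17],[0,0,17]], "delta_rot": [[0,0,0],[0,0,0],[0,0,0],[0,0,0],[0,0,0]], "jaw": [10,10,10,10,10]}'
python3 go.py 0.5543 0.4109 0.212 28
```

```text
time: 11.05
ee_pos: [0.5559, 0.4088, 0.213]
orientation: [0.971, 0.239, 0.0, -0.0]
ft_force: [1.1, 0.3, -0.8]
grip_width: 0.0175
gripper_force: 59.1
t 11.05 pos [0.5559 0.4088 0.213 ] yaw 27.7 slide [-0.4 -2.6  1. ] rot [-0.  -0.  -0.3] j [-0.51  0.86 -0.34  1.52  0.36  0.82 -2.07] F [ 1.1  0.3 -0.8]
```

Down one more millimetre and release, then lift.

```bash
python3 -m pendant '{"slide": [[0,0,1],[0,0,1.2],[0,0,1.2],[0,0,1.2],[0,0,1.2]], "delta_rot": [[0,0,0],[0,0,0],[0,0,0],[0,0,0],[0,0,0]], "jaw": [10,10,80,80,80]}'
python3 -m pendant '{"slide": [[0,0,0],[0,0,-30],[0,0,-75],[0,0,-125],[10,30,-150]], "delta_rot": [[0,0,0],[0,0,0],[0,0,0],[0,0,0],[0,0,0]], "jaw": [80,80,80,80,80]}'
python3 go.py 0.576 -0.0266 0.36 79.7
python3 - <<'E'
import numpy as np
from bench import cams
from h import *
c=cams.capture('scene');W=cloud(c);Z=W[...,2]
R=np.zeros(Z.shape,bool);R[195:248,408:456]=1
p=W[R&(Z>.074)&(Z<.09)];print(pca(p),p[:,2].max(),len(p))
E
```

```text
time: 11.68
ee_pos: [0.5558, 0.4088, 0.2115]
orientation: [0.971, 0.239, -0.0, -0.0]
ft_force: [0.7, -0.5, -0.4]
grip_width: 0.0708
gripper_force: 0.0
time: 12.3
ee_pos: [0.5774, 0.3888, 0.3647]
orientation: [0.97, 0.241, 0.001, -0.001]
ft_force: [0.3, -0.3, -0.2]
grip_width: 0.0802
gripper_force: 0.0
t 12.3 pos [0.5774 0.3888 0.3647] yaw 27.92 slide [-195.7  366.4    3.5] rot [ -0.   -0.2 -51.8] j [-0.45  0.7  -0.39  1.42  0.28  1.08 -1.97] F [ 0.3 -0.3 -0.2]
[553.6 408.1  59.5  21.5  27.6] 0.08374976345764557 157
```

```bash
python3 -m pendant '{"slide": [[-28,52,0],[-56,105,0],[-84,157,0],[-112,210,0],[-140,262,0]], "delta_rot": [[0,0,-9],[0,0,-18],[0,0,-27],[0,0,-36],[0,0,-45]], "jaw": [60,60,60,60,60]}'
python3 go.py 0.576 -0.0266 0.36 79.7
```

```text
time: 12.98
ee_pos: [0.5762, 0.0877, 0.3614]
orientation: [0.804, 0.595, -0.0, 0.0]
ft_force: [0.8, -0.8, -1.0]
grip_width: 0.06
gripper_force: 0.0
t 12.97 pos [0.5762 0.0877 0.3614] yaw 72.98 slide [-109.4   33.3    1.5] rot [ 0.   0.  -6.7] j [ 0.16  0.56 -0.59  1.74  0.37  0.96 -0.87] F [ 0.8 -0.8 -1. ]
```

```bash
python3 -m pendant '{"slide": [[-50,15,0],[-100,30,0],[-109,33.3,0],[-109,33.3,0],[-109,33.3,0]], "delta_rot": [[0,0,-4],[0,0,-6.7],[0,0,-6.7],[0,0,-6.7],[0,0,-6.7]], "jaw": [60,60,60,60,60]}'
cat > jw.py <<'E'
import numpy as np,cv2,sys
from bench import r,cams
from h import *
from scipy.spatial.transform import Rotation as Ro
o=r.observe();c=cams.capture('wrist')
T=np.eye(4);T[:3,:3]=Ro.from_quat(o['orientation']).as_matrix();T[:3,3]=o['ee_pos']
W=cloud(c,T@c['hand_eye']);I=c['color'].astype(int);Z=W[...,2]
cv2.imwrite(f'pics/{sys.argv[1]}.png',c['color'][:,:,::-1])
a=np.radians(-10.3);ex=np.array([np.cos(a),np.sin(a)]);O=np.array([.6473,-.0396])
C=np.stack([(W[...,:2]-O)@ex,(W[...,:2]-O)@np.array([-ex[1],ex[0]])],-1)*1000
def rep(n,m):
    p=C[m]
    if len(p)<5: print(n,'none',len(p));return
    print(n,len(p),'x %.1f..%.1f'%tuple(np.percentile(p[:,0],[3,97])),'mid %.1f'%np.mean(np.percentile(p[:,0],[3,97])),'y %.1f..%.1f'%tuple(np.percentile(p[:,1],[3,97])))
dk=I.sum(2)<190
rep('grip',(Z>.108)&(Z<.122)&(abs(C[...,1])<45)&(C[...,0]>-150)&(C[...,0]<-50)&(I[...,0]>I[...,2]+30))
rep('needle',dk&(Z>.055)&(Z<.067)&(C[...,1]>62)&(C[...,1]<86)&(C[...,0]>-150)&(C[...,0]<-50))
rep('needletip',dk&(Z>.055)&(Z<.067)&(C[...,1]>76)&(C[...,1]<86)&(C[...,0]>-150)&(C[...,0]<-50))
rep('pintop',(Z>.064)&(Z<.075)&(C[...,1]>86.5)&(C[...,1]<100)&(C[...,0]>-150)&(C[...,0]<-60))
rep('foot',dk&(Z>.042)&(Z<.055)&(C[...,1]>83)&(C[...,1]<104)&(C[...,0]>-150)&(C[...,0]<-60))
E
python3 jw.py w5; python3 go.py 0.576 -0.0266 0.25 79.7
```

```text
time: 13.6
ee_pos: [0.5759, -0.0226, 0.3615]
orientation: [0.769, 0.639, 0.0, -0.0]
ft_force: [-0.2, 0.1, -0.3]
grip_width: 0.0597
gripper_force: 0.0
grip 1993 x -79.0..-65.0 mid -72.0 y -25.7..28.9
needle 220 x -74.1..-69.8 mid -71.9 y 62.5..83.1
needletip 79 x -74.0..-69.8 mid -71.9 y 76.3..83.1
pintop 188 x -107.3..-101.4 mid -104.3 y 87.1..98.6
foot 165 x -110.7..-97.4 mid -104.1 y 86.5..99.6
t 13.65 pos [ 0.5759 -0.0225  0.3615] yaw 79.52 slide [ -4.    0.9 111.5] rot [-0.  -0.  -0.2] j [ 0.37  0.56 -0.61  1.75  0.38  0.95 -0.58] F [-0.5  0.6 -0.6]
```

View pics/w5.png

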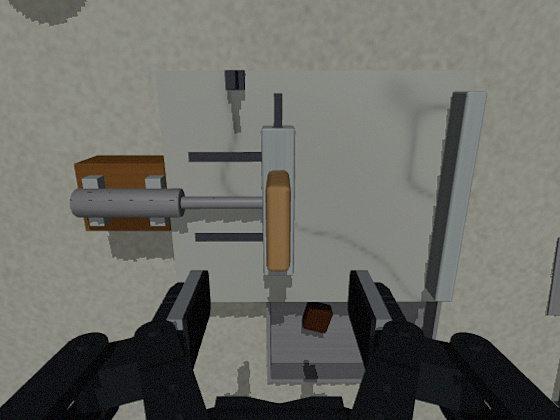

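The wrist picture shows the grip at (278,220), needle at (278,108) and pin at (234,80). The pointer needs to come 32.3 mm toward the robot. I'll grasp the grip.

```bash
python3 -m pendant '{"slide": [[-2,0.5,40],[-4,0.9,80],[-4,0.9,105],[-4,0.9,111],[-4,0.9,111]], "delta_rot": [[0,0,-0.2],[0,0,-0.2],[0,0,-0.2],[0,0,-0.2],[0,0,-0.2]], "jaw": [60,60,60,60,60]}'
python3 -m pendant '{"slide": [[0,0,0],[0,0,0],[0,0,0],[0,0,0],[0,0,0]], "delta_rot": [[0,0,0],[0,0,0],[0,0,0],[0,0,0],[0,0,0]], "jaw": [5,5,5,5,5]}'
python3 go.py 0.576 -0.0266 0.25 79.7; python3 jw.py w6
```

```text
time: 14.28
ee_pos: [0.5762, -0.0275, 0.251]
orientation: [0.768, 0.64, 0.0, -0.0]
ft_force: [-0.2, -0.1, -0.0]
grip_width: 0.0596
gripper_force: 0.0
time: 14.9
ee_pos: [0.5749, -0.0279, 0.2512]
orientation: [0.768, 0.64, -0.001, -0.001]
ft_force: [-17.3, 1.3, 19.7]
grip_width: 0.0154
gripper_force: 59.8
t 14.9 pos [ 0.5749 -0.0279  0.2512] yaw 79.61 slide [1.5 0.8 1.2] rot [-0.1  0.1 -0.1] j [ 0.32  0.7  -0.53  1.83  0.5   0.75 -0.67] F [-17.3   1.3  19.7]
grip 6425 x -78.8..-64.8 mid -71.8 y -25.2..29.4
needle 749 x -74.7..-69.2 mid -71.9 y 62.7..83.2
needletip 280 x -74.6..-69.3 mid -71.9 y 76.2..83.6
pintop 622 x -107.0..-101.1 mid -104.1 y 87.0..98.3
foot 543 x -108.7..-97.2 mid -103.0 y 86.0..99.2
```

```bash
python3 -m pendant '{"slide": [[0,-7,0],[0,-15,0],[0,-23,0],[0,-30,0],[0,-31,0]], "delta_rot": [[0,0,0],[0,0,0],[0,0,0],[0,0,0],[0,0,0]], "jaw": [5,5,5,5,5]}'
python3 -m pendant '{"slide": [[0,0,0],[0,0,0],[0,0,0],[0,0,0]], "delta_rot": [[0,0,0],[0,0,0],[0,0,0],[0,0,0]], "jaw": [5,5,5,5]}'
python3 go.py 0.576 -0.0266 0.25 79.7; python3 jw.py w7
```

```text
time: 15.58
ee_pos: [0.5458, -0.0228, 0.2512]
orientation: [0.768, 0.64, 0.001, 0.001]
ft_force: [7.2, -2.0, 2.5]
grip_width: 0.0155
gripper_force: 59.4
time: 16.08
ee_pos: [0.5461, -0.0229, 0.2512]
orientation: [0.768, 0.64, 0.001, 0.001]
ft_force: [6.3, -1.7, 5.2]
grip_width: 0.0153
gripper_force: 59.6
t 16.07 pos [ 0.5461 -0.0229  0.2512] yaw 79.58 slide [ 1.7 30.1  1.3] rot [ 0.2 -0.  -0.1] j [ 0.32  0.66 -0.53  1.91  0.5   0.7  -0.7 ] F [ 6.3 -1.7  5.2]
grip 6416 x -107.4..-93.3 mid -100.3 y -25.1..29.5
needle 760 x -103.0..-97.5 mid -100.3 y 62.8..83.3
needletip 286 x -103.0..-97.6 mid -100.3 y 76.3..83.7
pintop 509 x -107.0..-101.6 mid -104.3 y 87.2..98.3
foot 596 x -110.7..-97.4 mid -104.1 y 85.8..99.3
```

View pics/w7.png

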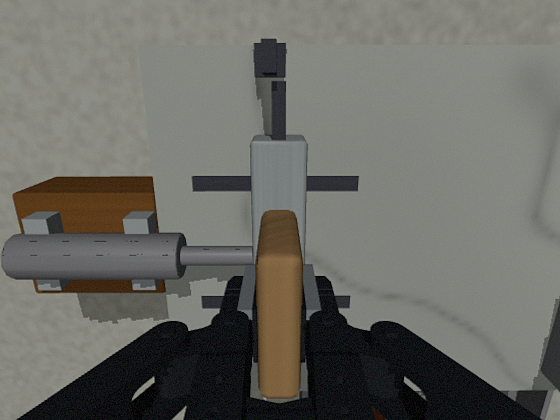

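The pointer at (279,110) is still about 3.9 mm right of the pin at (268,55), so I'll pull the rest.

```bash
python3 -m pendant '{"slide": [[0,-2,0],[0,-3.9,0],[0,-3.9,0],[0,-3.9,0],[0,-3.9,0]], "delta_rot": [[0,0,0],[0,0,0],[0,0,0],[0,0,0],[0,0,0]], "jaw": [5,5,5,5,5]}'
python3 jw.py w8
```

```text
time: 16.75
ee_pos: [0.5423, -0.0222, 0.2512]
orientation: [0.768, 0.64, 0.001, 0.001]
ft_force: [6.3, -2.2, 4.5]
grip_width: 0.0151
gripper_force: 59.5
grip 6422 x -111.2..-97.0 mid -104.1 y -25.1..29.4
needle 751 x -106.8..-101.3 mid -104.1 y 62.8..83.3
needletip 277 x -106.7..-101.4 mid -104.1 y 76.2..83.7
pintop 510 x -106.9..-101.6 mid -104.2 y 86.9..98.3
foot 605 x -110.8..-97.6 mid -104.2 y 85.8..99.2
```

```bash
python3 -m pendant '{"slide": [[0,0,0],[0,0,0],[0,0,0]], "delta_rot": [[0,0,0],[0,0,0],[0,0,0]], "jaw": [5,5,5]}'
python3 jw.py w9
python3 - <<'E'
from bench import cams
import cv2
c=cams.capture('scene');cv2.imwrite('pics/s9.png',c['color'][:,:,::-1])
E
```

```text
time: 17.18
ee_pos: [0.5423, -0.0222, 0.2512]
orientation: [0.768, 0.64, 0.001, 0.001]
ft_force: [6.6, -3.3, 4.2]
grip_width: 0.0155
gripper_force: 59.5
grip 6429 x -111.2..-97.0 mid -104.1 y -25.1..29.4
needle 754 x -106.8..-101.4 mid -104.1 y 62.8..83.3
needletip 279 x -106.8..-101.4 mid -104.1 y 76.3..83.7
pintop 510 x -106.9..-101.6 mid -104.3 y 87.2..98.3
foot 608 x -110.8..-97.6 mid -104.2 y 85.8..99.3
```

View pics/s9.png

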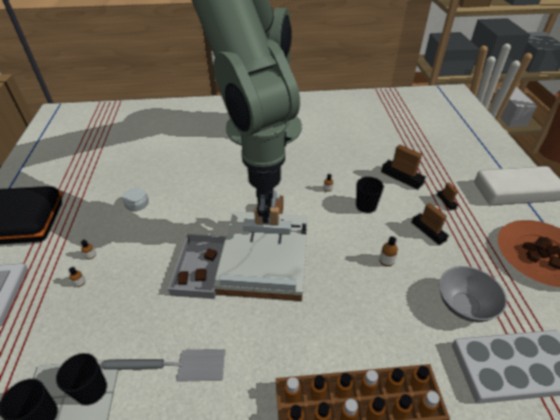

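The scraper stands at (432,222), the offcuts are in the tray at (210,254), (201,275) and (183,278), the bystanders have not moved, and the jaw is held at the mark.

```bash
python3 -c "from bench import r; print(r.sign_off())"
```

```text
the job is handed in; nothing more can be done
None
```

The job is handed in at about 17 s of the 56 s allowed: all three offcuts are in the catch tray, the scraper stands upright on the table, the bystanders are untouched, and the jaw is still held open with its pointer within about 0.2 mm of the pin.

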